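Turn the nested parts tray onto its ledges

ROBOT

A 7-joint arm with a two-finger parallel gripper is mounted at the origin on the work surface. World frame = base frame: x ahead of the robot, y to its left, z up, the work surface at z = 0. Lengths are in m, angles in rad, forces in N, time in s.
With the tool pointing down it reaches from about 0.425 to 0.875 m from the base axis. Payload 8.4 kg.
Tool frame: the origin (TCP) lies midway between the tips of the shut fingers; the grasp point (between the pads) lies 19 mm behind it (arm.tcp_to_grasp is the distance from the TCP to the grasp point, in m); z points along the fingers, y is the line along which they close (so a half turn about z gives the same grasp; the last joint's range is limited). The gripper opens to 85 mm and grips with 20 to 120 N. Pads are 22 mm wide; open, the fingers measure 114 mm over their backs; the gripper's body (76 mm by 85 mm) begins 54 mm behind the grasp point. The pads swing forward as they close: fully open they stand 13 mm farther back than shut.
Start: joints at [1.191, 0.333, 0.04, 1.465, -0.013, 1.343, -0.059], TCP at [0.18, -0.625, 0.231] pointing down, gripper open.
Joint ranges: [-2.58, 2.58], [-0.38, 2.09], [-1.3, 1.39], [0.25, 2.4], [-1.5, 4.64], [0.08, 2.09], [-2.65, 2.65]. Speed limits (rad/s): [2.22, 2.22, 2.79, 2.79, 3.14, 3.14, 3.14].

INTERFACE

Orientations are given as [roll, pitch, yaw] about the fixed x, y, z axes, in that order (R = Rz(yaw) Ry(pitch) Rx(roll)).
In Python, from rig import arm gives the robot as it stands.
- The arm moves only by the tool send_rows, never from a script. Its argument "commands" is a list of rows, each an object with "rotation": the turn, a rotation vector about the tool's x, y, z in degrees, a list of three; "translation": the shift along the tool's x, y, z in cm, a list of three; "fingers": the opening in per cent of the stroke, from 0 (shut) to 100 (fully open). In form: [{"rotation": [rx, ry, rz], "translation": [tx, ty, tz], "fingers": fingers}, ...]. A call has 1 to 20 rows; each row shifts and turns the commanded pose from where the row before left it, along the tool's axes as they then stand; what a row does not reach is not made up. A row lasts 1/8 s, in which the tool goes at most 62.5 mm and 10.7 degrees, less where a joint would pass 70% of its speed; a pose out of reach is approached as far as the arm can. A call with a gripper value outside its range is refused whole. The fingers move at their own pace and stop on an object; the grip force is fixed at half the most. Time passes only in rows, so rows that do not move let the fingers close. It gives the time, the measured TCP pose, the force, the opening and the grip force at its end, in the units of the state.
- arm.state(): the state, without advancing time (a new reading comes with each control period).
- arm.capture(name): name is "side" or "top" or "wrist"; returns (picture, depth): 400x640x3 uint8, red, green, blue; 400x640 float32, m along the optical axis (not along the pixel's ray), 0 where there is no reading.
- arm.calibration(name): a dict with "fx", "fy", "cx", "cy" (pixels), "cam_to_world" (4x4, takes a point from camera to world coordinates). Camera axes: x right, y up, looking along -z (the intrinsics and any distortion apply to the point x, -y, -z); pixel columns grow to the right and rows downward; lengths in m; the calibration is good to about 2 mm. A picture is of the moment at which its call begins: read the wrist's pose just before it. calibration takes no time and is no camera call; for the wrist camera it gives the pose at the moment of the call.
- arm.sign_off(): hands the job in; it is judged then, once.
The state is a dict: "time": time; "joint_positions": joint angles; "dq": joint speeds; "joint_torque": joint torques, N m; "position": TCP position; "ee_rot": TCP orientation; "ft_force": force on the tool from outside, world axes, zero at the start; "wrist_torque": the same for the moment, N m; "width": finger opening in m; "finger_force": force on a finger pad.
Only numpy, scipy, OpenCV 4.12 (cv2) and the standard library are available. Lean on these libraries where they do the work, as an engineer would, in place of code of your own. Each camera call takes 0.05 s, during which the arm holds its last target. There are 200 camera calls.

TASK

Two trays stand in their parts bins on the welding bench: one rests properly on the bin's rim ledges, the other has been put in the wrong way round and has sunk down into its bin. Lift the sunken tray straight out by its post, turn it half a turn and set it down (do not drop it) in the same bin so that its lugs rest on the ledges, level and let go. Leave that bin standing where it is and leave the other, already stacked pair alone.

Things in the scene. Friction and masses are not known exactly. Their poses are not given: they have to be found in the camera images.
- tray: Sunken tray to turn: bright sheet metal, 208 (x) x 138 (y) x 70 mm, 0.55 kg; origin centre of underside, z up. Grip: square post in its middle, 28 mm, sides along tray x and y, top 120 mm above the underside, bare above the walls. On each long side 2 lugs at x = -80 and +30 mm, 20 mm wide, reach y = +-99 mm, undersides 26 mm up. Starts nested: axes along the bin's, underside 4 mm above the bin's.
- bin: Its bin: grey steel, 240 (x) x 170 (y) x 90 mm, walls 4 mm, loose, 1.6 kg; origin centre of underside, z up. The long rims are ledges (81 to 97 mm out in y) cut by slots 48 mm wide at x = -80 and +30 mm. Tray x along bin x: lugs sink in the slots. Half a turn on: lugs land on the ledges, tray underside 64 mm above the bin's. Centred, the tray has 12 mm play all round.
- tray_plain_end (a point): Point on the sunken tray: top middle of the end wall on its +x side (104 mm from its centre, 70 mm above its underside), the end with the longer stretch of side wall without lugs. It shows which way round the tray is.
- other_tray: Bystander tray of the same make, already resting on the ledges of its own identical bin, so it stands 60 mm higher than the sunken one. Origin at the centre of its underside.

How it is judged:
On the way:
1. the sunken tray is lifted clear above its bin's rim (z of tray in the frame of bin above 0.09 m), for 0.1 s.
At the end, for the whole second after the job is handed in: The tray, turned half a turn (within 12 degrees) from how it was nested, rests with its lugs on its bin's ledges: underside 58 to 70 mm above the bin's underside, centred within 22 mm, level within 3.4 degrees, at rest and released; its bin stands upright within 50 mm of where it was (z of tray in the frame of bin between 0.058 and 0.07 m and horizontal distance between tray and bin below 0.022 m and x of tray_plain_end in the frame of bin below -0.06 m and angle between the x axis of tray and the x axis of bin, either way round below 0.21 rad and angle between each of tray, bin's own z axis and vertical below 0.06 rad and contact force between tray and bin above 1 N and linear speed of tray below 0.02 m/s and distance of bin from where it was at the start of the episode below 0.05 m); the robot touches nothing.
It fails at once if the other, already stacked tray is moved by more than 20 mm (distance of other_tray from where it was at the start of the episode above 0.02 m).
It fails at once if the tray is dropped (falls unheld faster than 0.6 m/s, about 20 mm of free fall) (linear speed of tray above 0.6 m/s and contact force between the fingers and tray below 0.2 N).
It also fails if it takes over 40 s, if anything falls off the work surface, if the arm or the gripper's body presses on something with over 40 N, if the wrist force passes 120 N, or if a joint passes its speed limit or range.

## Working session

There is one attempt and no reset: what is moved stays moved. The work goes in short steps, Python scripts to look and compute and a tool call to move; the robot and the scene stay as the last step left them, time stands still between calls to the robot, and variables do not carry over. Pictures are saved under pics/ and viewed, at most 10 in all, crops included, and the job is handed in when it is done.

Besides the shell and the picture viewer there is one more tool, called after ">>>" as name(argument=value, ...), one argument or row to a line, values as JSON. send_rows: Moves the arm, as the interface text tells. Its arguments: {"type":"object","properties":{"commands":{"type":"array"}},"required":["commands"]}

```bash
mkdir -p pics; cat > h.py <<'E'
from rig import arm
import numpy as np, cv2
def pts(d,c):
    v,u=np.mgrid[:d.shape[0],:d.shape[1]]
    T=np.array(c["cam_to_world"])
    p=np.stack([(u-c["cx"])/c["fx"]*d,-(v-c["cy"])/c["fy"]*d,-d],-1)
    return p@T[:3,:3].T+T[:3,3]
E
python3 - <<'E'
from h import *
ims=[]
for n in ("top","side"):
    p,d=arm.capture(n);c=arm.calibration(n)
    np.savez(f"/tmp/{n}.npz",p=p,d=d,**{k:np.array(v) for k,v in c.items() if k in("fx","fy","cx","cy","cam_to_world")})
    print(n,{k:v for k,v in c.items() if k!="cam_to_world"},np.round(np.array(c["cam_to_world"]),3).tolist(),(d>0).mean())
    cv2.imwrite(f"pics/{n}0.png",p[...,::-1])
s=arm.state();print(s["time"],s["position"],s["ee_rot"],s["ft_force"],s["width"])
E
```

```text
top {'fx': 392.0956624133549, 'fy': 392.0956624133549, 'cx': 318.99119145602225, 'cy': 202.59776916953078} [[0.028, 0.996, -0.079, 0.544], [-0.999, 0.025, -0.04, -0.02], [-0.038, 0.08, 0.996, 0.788], [0.0, 0.0, 0.0, 1.0]] 0.99603125
side {'fx': 462.5823735337467, 'fy': 462.5823735337467, 'cx': 319.4635543345617, 'cy': 200.0393145962646} [[-0.714, 0.439, -0.546, 0.182], [-0.7, -0.464, 0.543, 0.428], [-0.015, 0.77, 0.638, 0.581], [0.0, 0.0, 0.0, 1.0]] 0.9961015625
0.1 [ 0.17997631 -0.6241456   0.23052016] [-3.14011990e+00  1.22893309e-04  2.80763371e-01] [0.38634261 0.52660289 0.50107917] 0.08534404888986338
```

View pics/top0.png

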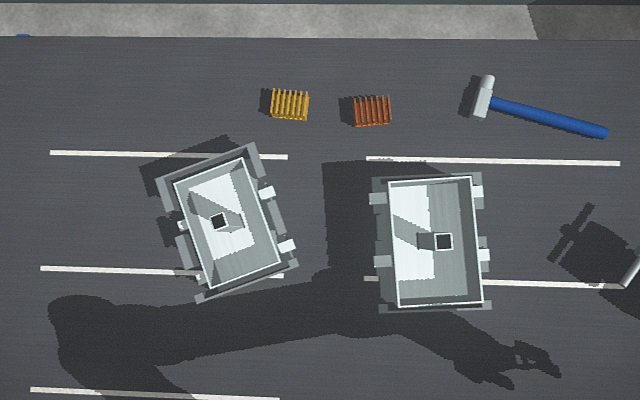

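View pics/side0.png

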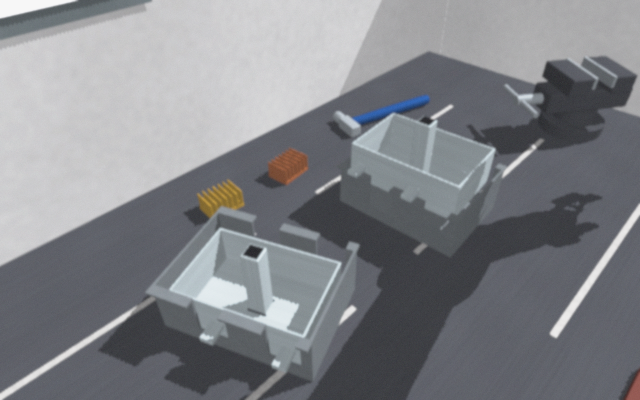

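The left box in the top view holds the sunken tray. Its post top is near (219,221), and the lugs on its right side are at (266,192) and (287,246). The lug nearer an end is at the bottom, so tray +x points up in the image. The right box is the one already stacked.

```bash
python3 - <<'E'
from h import *
z=np.load("/tmp/top.npz");d=z["d"];P=pts(d,z)
print("bench z",np.median(P[100:140,200:250,2]))
def rect(m):
    r=cv2.minAreaRect((P[m][:,:2]*1000).astype(np.float32));b=cv2.boxPoints(r)
    e=[b[1]-b[0],b[2]-b[1]];L=max(e,key=np.linalg.norm)
    return np.round(r[0],1),np.round(r[1],1),round(np.degrees(np.arctan(L[1]/L[0])),1),m.sum()
Z=P[...,2];L=np.zeros(d.shape,bool);L[120:310,130:310]=1
k=np.ones((2,2),np.uint8)
op=lambda m:cv2.morphologyEx(m.astype(np.uint8),cv2.MORPH_OPEN,k)>0
m=op(L&(Z>.083)&(Z<.1));print("bin rim",rect(m))
m=op(L&(Z>.115)&(Z<.14));print("post",rect(m),P[m].mean(0))
R=np.zeros(d.shape,bool);R[150:330,350:510]=1
m=op(R&(Z>.175)&(Z<.2));print("other post",P[m].mean(0))
g=z["p"].min(-1);m=L&(Z>.066)&(Z<.080)&(g>150);print("tray rim",rect(op(m)))
E
```

```text
bench z -0.0006734544729941616
bin rim (array([562.8, 166. ]), array([263.1, 308.4]), np.float32(-61.1), np.int64(2028))
post (array([560.4,  86.4]), array([ 33.1, 213.6]), np.float32(-89.9), np.int64(278)) [0.55928655 0.17539046 0.12654903]
other post [ 0.53622518 -0.18909275  0.17228224]
tray rim (array([577.5, 134.8]), array([211.3, 258. ]), np.float32(-66.5), np.int64(751))
```

```bash
cat >> h.py <<'E'
def big(m,n=1):
    c,l,s,_=cv2.connectedComponentsWithStats(m.astype(np.uint8));return l==1+np.argmax(s[1:,4])
def rect(p):
    r=cv2.minAreaRect((p[:,:2]*1000).astype(np.float32));b=cv2.boxPoints(r)
    L=max([b[1]-b[0],b[2]-b[1]],key=np.linalg.norm)
    return np.round(r[0],1),np.round(r[1],1),round(float(np.degrees(np.arctan2(L[1],L[0]))),1),len(p)
E
python3 - <<'E'
from h import *
z=np.load("/tmp/top.npz");d=z["d"];P=pts(d,z);Z=P[...,2]
L=np.zeros(d.shape,bool);L[120:310,130:305]=1
obj=big(L&(Z>.03)); print("object",rect(P[obj]))
m=obj&(Z>.085)&(Z<.1);print("rim",rect(P[m]))
m=big(obj&(Z>.112));print("post",rect(P[m]),np.median(P[m],0))
E
```

```text
object (array([575.5, 143. ]), array([241.5, 277.8]), -67.5, 5632)
rim (array([562. , 176.5]), array([241.2, 195. ]), 22.2, 1633)
post (array([544. , -20.5]), array([0., 0.]), 0.0, 1) [ 0.54399631 -0.02046454  0.78836192]
```

>>> send_rows(
  commands=[
    {"rotation": [0,0,0],"translation": [0,0,-5],"fingers": 100},
    {"rotation": [0,0,0],"translation": [0,0,-5],"fingers": 100},
    {"rotation": [0,0,0],"translation": [3.4,-2.2,0],"fingers": 100},
    {"rotation": [0,0,0],"translation": [3.4,-2.2,0],"fingers": 100},
    {"rotation": [0,0,0],"translation": [3.4,-2.2,0],"fingers": 100},
    {"rotation": [0,0,0],"translation": [3.4,-2.2,0],"fingers": 100},
    {"rotation": [0,0,0],"translation": [3.4,-2.2,0],"fingers": 100},
    {"rotation": [0,0,0],"translation": [3.4,-2.2,0],"fingers": 100},
    {"rotation": [0,0,0],"translation": [3.4,-2.2,0],"fingers": 100},
    {"rotation": [0,0,0],"translation": [3.4,-2.2,0],"fingers": 100},
    {"rotation": [0,0,0],"translation": [3.4,-2.2,0],"fingers": 100},
    {"rotation": [0,0,0],"translation": [3.4,-2.2,0],"fingers": 100},
    {"rotation": [0,0,0],"translation": [3.4,-2.2,0],"fingers": 100},
    {"rotation": [0,0,0],"translation": [3.4,-2.2,0],"fingers": 100},
    {"rotation": [0,0,0],"translation": [0,0,0],"fingers": 100},
  ],
)

```text
time: 1.98
position: [0.5009, -0.2542, 0.3308]
ee_rot: [-3.14, -0.0, 0.287]
ft_force: [0.3, -0.2, 0.2]
width: 0.0856
finger_force: 0.0
```

>>> send_rows(
  commands=[
    {"rotation": [0,0,0],"translation": [1.5,-3.3,0],"fingers": 100},
    {"rotation": [0,0,0],"translation": [1.5,-3.3,0],"fingers": 100},
    {"rotation": [0,0,0],"translation": [1.5,-3.3,0],"fingers": 100},
    {"rotation": [0,0,0],"translation": [1.5,-3.3,0],"fingers": 100},
    {"rotation": [0,0,0],"translation": [1.5,-3.3,0],"fingers": 100},
    {"rotation": [0,0,0],"translation": [1.5,-3.3,0],"fingers": 100},
    {"rotation": [0,0,0],"translation": [1.5,-3.3,0],"fingers": 100},
    {"rotation": [0,0,0],"translation": [1.5,-3.3,0],"fingers": 100},
    {"rotation": [0,0,0],"translation": [1.5,-3.3,0],"fingers": 100},
    {"rotation": [0,0,0],"translation": [1.5,-3.3,0],"fingers": 100},
    {"rotation": [0,0,0],"translation": [1.5,-3.3,0],"fingers": 100},
    {"rotation": [0,0,0],"translation": [1.5,-3.3,0],"fingers": 100},
    {"rotation": [0,0,-5.8],"translation": [0,0,0],"fingers": 100},
    {"rotation": [0,0,0],"translation": [0,0,0],"fingers": 100},
  ],
)

```text
time: 3.72
position: [0.5623, 0.1718, 0.3309]
ee_rot: [3.141, 0.001, 0.381]
ft_force: [-0.5, -0.8, 0.0]
width: 0.0857
finger_force: 0.0
```

```bash
python3 - <<'E'
from h import *
s=arm.state();c=arm.calibration("wrist");p,d=arm.capture("wrist");print(s["time"],s["position"],s["ee_rot"],s["joint_positions"],s["ft_force"])
cv2.imwrite("pics/w1.png",p[...,::-1]);np.savez("/tmp/w1.npz",p=p,d=d,**{k:np.array(c[k]) for k in("fx","fy","cx","cy","cam_to_world")})
P=pts(d,c);Z=np.where(d>0,P[...,2],0);near=np.hypot(P[...,0]-.56,P[...,1]-.176)
m=big((Z>.08)&(Z<.1)&(near<.2));print("rim",rect(P[m]))
m=big((Z>.112)&(Z<.135)&(near<.05));print("post",rect(P[m]),np.median(P[m],0))
m=(Z>.08)&(Z<.1)&(near<.2);print("rim all",rect(P[m]))
E
```

```text
3.725 [0.56229682 0.17182352 0.3308726 ] [3.14137991e+00 9.05954780e-04 3.81078217e-01] [ 0.15996971  0.23256884 -0.64461662  1.43212804  0.13922397  1.52374364
 -1.66802749] [-0.54767122 -0.81966236  0.04620633]
rim (array([642.6, 209.9]), array([ 65.4, 194.7]), -68.1, 2428)
post (array([561.6, 181.3]), array([27.1, 27. ]), 21.9, 559) [0.56269846 0.18104692 0.12539972]
rim all (array([561.4, 177.2]), array([240.3, 194.7]), 21.9, 4777)
```

View pics/w1.png

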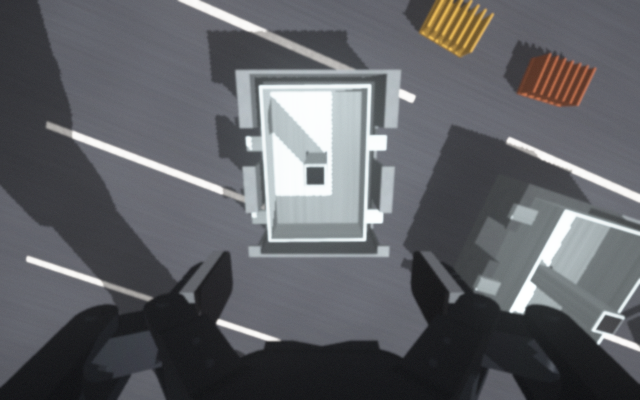

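The tray's plain end points up in the wrist picture, which is tool +x. The post top is at (315,175), the bin is square to the tool, and the measurements agree. I'll descend onto the post.

>>> send_rows(
  commands=[
    {"rotation": [0,0,0],"translation": [0.25,-0.9,2],"fingers": 100},
    {"rotation": [0,0,0],"translation": [0,0,3],"fingers": 100},
    {"rotation": [0,0,0],"translation": [0,0,3],"fingers": 100},
    {"rotation": [0,0,0],"translation": [0,0,3],"fingers": 100},
    {"rotation": [0,0,0],"translation": [0,0,3],"fingers": 100},
    {"rotation": [0,0,0],"translation": [0,0,2.5],"fingers": 100},
    {"rotation": [0,0,0],"translation": [0,0,2],"fingers": 100},
    {"rotation": [0,0,0],"translation": [0,0,2],"fingers": 100},
    {"rotation": [0,0,0],"translation": [0,0,1.5],"fingers": 100},
    {"rotation": [0,0,0],"translation": [0,0,1.5],"fingers": 100},
    {"rotation": [0,0,0],"translation": [0,0,1.2],"fingers": 100},
    {"rotation": [0,0,0],"translation": [0,0,0],"fingers": 100},
    {"rotation": [0,0,0],"translation": [0,0,0],"fingers": 100},
  ],
)

```text
time: 5.4
position: [0.5615, 0.1821, 0.0848]
ee_rot: [-3.142, -0.001, 0.382]
ft_force: [-0.7, -0.3, 0.3]
width: 0.0852
finger_force: 0.0
```

>>> send_rows(
  commands=[
    {"rotation": [0,0,0],"translation": [0,0,0.2],"fingers": 40},
    {"rotation": [0,0,0],"translation": [0,0,0],"fingers": 20},
    {"rotation": [0,0,0],"translation": [0,0,0],"fingers": 0},
    {"rotation": [0,0,0],"translation": [0,0,0],"fingers": 0},
    {"rotation": [0,0,0],"translation": [0,0,0],"fingers": 0},
    {"rotation": [0,0,0],"translation": [0,0,0],"fingers": 0},
    {"rotation": [0,0,0],"translation": [0,0,0],"fingers": 0},
    {"rotation": [0,0,0],"translation": [0,0,0],"fingers": 0},
  ],
)

```text
time: 6.4
position: [0.5615, 0.1817, 0.0827]
ee_rot: [3.141, -0.001, 0.382]
ft_force: [0.8, -1.6, 4.7]
width: 0.0273
finger_force: 60.4
```

>>> send_rows(
  commands=[
    {"rotation": [0,0,0],"translation": [0,0,-0.4],"fingers": 0},
    {"rotation": [0,0,0],"translation": [0,0,-0.8],"fingers": 0},
    {"rotation": [0,0,0],"translation": [0,0,-1],"fingers": 0},
    {"rotation": [0,0,0],"translation": [0,0,-1.2],"fingers": 0},
    {"rotation": [0,0,0],"translation": [0,0,-1.2],"fingers": 0},
    {"rotation": [0,0,0],"translation": [0,0,-1.2],"fingers": 0},
    {"rotation": [0,0,0],"translation": [0,0,-1.2],"fingers": 0},
    {"rotation": [0,0,0],"translation": [0,0,-1.2],"fingers": 0},
    {"rotation": [0,0,0],"translation": [0,0,-1.2],"fingers": 0},
    {"rotation": [0,0,0],"translation": [0,0,-1.2],"fingers": 0},
    {"rotation": [0,0,0],"translation": [0,0,-1.2],"fingers": 0},
    {"rotation": [0,0,0],"translation": [0,0,-1.2],"fingers": 0},
    {"rotation": [0,0,0],"translation": [0,0,-0.8],"fingers": 0},
    {"rotation": [0,0,0],"translation": [0,0,-0.4],"fingers": 0},
    {"rotation": [0,0,0],"translation": [0,0,0],"fingers": 0},
  ],
)

```text
time: 8.28
position: [0.5612, 0.1819, 0.2244]
ee_rot: [3.142, -0.0, 0.382]
ft_force: [-0.0, -0.4, -5.4]
width: 0.0271
finger_force: 59.4
```

Holding 0.55 kg, clear of the rim. Now the half turn.

>>> send_rows(
  commands=[
    {"rotation": [0,0,-4],"translation": [0,0,0],"fingers": 0},
    {"rotation": [0,0,-8],"translation": [0,0,0],"fingers": 0},
    {"rotation": [0,0,-10],"translation": [0,0,0],"fingers": 0},
    {"rotation": [0,0,-10],"translation": [0,0,0],"fingers": 0},
    {"rotation": [0,0,-10],"translation": [0,0,0],"fingers": 0},
    {"rotation": [0,0,-10],"translation": [0,0,0],"fingers": 0},
    {"rotation": [0,0,-10],"translation": [0,0,0],"fingers": 0},
    {"rotation": [0,0,-10],"translation": [0,0,0],"fingers": 0},
    {"rotation": [0,0,-10],"translation": [0,0,0],"fingers": 0},
    {"rotation": [0,0,-10],"translation": [0,0,0],"fingers": 0},
    {"rotation": [0,0,-10],"translation": [0,0,0],"fingers": 0},
    {"rotation": [0,0,-10],"translation": [0,0,0],"fingers": 0},
    {"rotation": [0,0,-10],"translation": [0,0,0],"fingers": 0},
    {"rotation": [0,0,-10],"translation": [0,0,0],"fingers": 0},
    {"rotation": [0,0,-10],"translation": [0,0,0],"fingers": 0},
    {"rotation": [0,0,-10],"translation": [0,0,0],"fingers": 0},
    {"rotation": [0,0,-10],"translation": [0,0,0],"fingers": 0},
    {"rotation": [0,0,-10],"translation": [0,0,0],"fingers": 0},
    {"rotation": [0,0,-6],"translation": [0,0,0],"fingers": 0},
    {"rotation": [0,0,-2],"translation": [0,0,0],"fingers": 0},
  ],
)

```text
time: 10.78
position: [0.5611, 0.1815, 0.2238]
ee_rot: [3.141, -0.001, -2.759]
ft_force: [-0.8, 0.0, -6.2]
width: 0.0272
finger_force: 59.4
```

>>> send_rows(
  commands=[
    {"rotation": [0,0,0],"translation": [0,0,0],"fingers": 0},
    {"rotation": [0,0,0],"translation": [0,0,0],"fingers": 0},
  ],
)

```text
time: 11.02
position: [0.5611, 0.1818, 0.2243]
ee_rot: [-3.142, -0.0, -2.761]
ft_force: [0.7, -0.7, -6.3]
width: 0.0273
finger_force: 59.4
```

```bash
python3 - <<'E'
from h import *
s=arm.state();print(s["time"],s["position"],s["ee_rot"],s["joint_positions"])
for n in("side","wrist"):
    c=arm.calibration(n);p,d=arm.capture(n);P=pts(d,c);Z=np.where(d>0,P[...,2],0);near=np.hypot(P[...,0]-.56,P[...,1]-.178)
    m=(Z>.083)&(Z<.098)&(near<.17);print(n,"rim",rect(P[m]))
    m=(Z>.2)&(Z<.22)&(near<.15);print(n,"tray rim",rect(P[m]) if m.sum()>5 else 0, np.median(P[m],0))
    cv2.imwrite(f"pics/{n}2.png",p[...,::-1])
cv2.imwrite("pics/c2.png",np.hstack([cv2.resize(cv2.imread(f"pics/{n}2.png"),(400,250)) for n in("side","wrist")]))
E
```

```text
11.025 [0.56114872 0.18180126 0.22427112] [-3.14150022e+00 -8.69913059e-05 -2.76112502e+00] [ 0.51334858  0.45002115 -1.1773939   1.58393838  0.42067201  1.39138261
  1.24600747]
side rim (array([562.6, 178.2]), array([241.5, 195.5]), 22.1, 1977)
side tray rim (array([561.7, 183.2]), array([210.1, 141.3]), 22.5, 3967) [0.5459223  0.21125174 0.20908656]
wrist rim (array([0., 0.]), array([0., 0.]), 0.0, 0)
wrist tray rim (array([557.5, 181.9]), array([201.2, 139.2]), 22.2, 14075) [0.49743939 0.15498648 0.21363558]
```

View pics/c2.png

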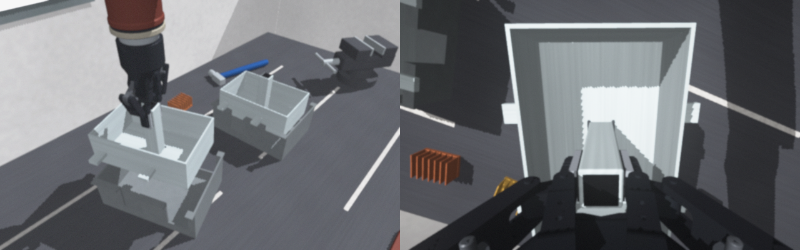

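The side view shows the tray turned and level over its bin, about 5 mm off in y. I'll correct that and lower it.

>>> send_rows(
  commands=[
    {"rotation": [0,0,0],"translation": [0.1,-0.45,0.5],"fingers": 0},
    {"rotation": [0,0,0],"translation": [0,0,1],"fingers": 0},
    {"rotation": [0,0,0],"translation": [0,0,1],"fingers": 0},
    {"rotation": [0,0,0],"translation": [0,0,1],"fingers": 0},
    {"rotation": [0,0,0],"translation": [0,0,1],"fingers": 0},
    {"rotation": [0,0,0],"translation": [0,0,1],"fingers": 0},
    {"rotation": [0,0,0],"translation": [0,0,0.8],"fingers": 0},
    {"rotation": [0,0,0],"translation": [0,0,0.6],"fingers": 0},
    {"rotation": [0,0,0],"translation": [0,0,0.4],"fingers": 0},
    {"rotation": [0,0,0],"translation": [0,0,0.3],"fingers": 0},
    {"rotation": [0,0,0],"translation": [0,0,0],"fingers": 0},
    {"rotation": [0,0,0],"translation": [0,0,0],"fingers": 0},
  ],
)

```text
time: 12.62
position: [0.5621, 0.1774, 0.1486]
ee_rot: [-3.142, 0.0, -2.76]
ft_force: [-0.6, 0.2, -6.2]
width: 0.0274
finger_force: 59.4
```

>>> send_rows(
  commands=[
    {"rotation": [0,0,0],"translation": [0,0,0.15],"fingers": 0},
    {"rotation": [0,0,0],"translation": [0,0,0.15],"fingers": 0},
    {"rotation": [0,0,0],"translation": [0,0,0.1],"fingers": 0},
    {"rotation": [0,0,0],"translation": [0,0,0.1],"fingers": 0},
    {"rotation": [0,0,0],"translation": [0,0,0],"fingers": 0},
    {"rotation": [0,0,0],"translation": [0,0,0],"fingers": 0},
  ],
)

```text
time: 13.38
position: [0.5619, 0.1773, 0.1434]
ee_rot: [3.142, 0.0, -2.76]
ft_force: [1.1, 1.0, -6.6]
width: 0.0271
finger_force: 59.4
```

>>> send_rows(
  commands=[
    {"rotation": [0,0,0],"translation": [0,0,0.07],"fingers": 0},
    {"rotation": [0,0,0],"translation": [0,0,0.06],"fingers": 0},
    {"rotation": [0,0,0],"translation": [0,0,0],"fingers": 0},
    {"rotation": [0,0,0],"translation": [0,0,0],"fingers": 0},
  ],
)

```text
time: 13.88
position: [0.562, 0.1774, 0.1427]
ee_rot: [-3.141, 0.0, -2.76]
ft_force: [-4.0, -3.3, 5.6]
width: 0.0275
finger_force: 60.7
```

Contact: the wrist force has gone from -6 N to +6 N. I'll release and retreat.

>>> send_rows(
  commands=[
    {"rotation": [0,0,0],"translation": [0,0,0],"fingers": 40},
    {"rotation": [0,0,0],"translation": [0,0,0],"fingers": 70},
    {"rotation": [0,0,0],"translation": [0,0,0],"fingers": 90},
    {"rotation": [0,0,0],"translation": [0,0,0],"fingers": 90},
    {"rotation": [0,0,0],"translation": [0,0,0],"fingers": 90},
    {"rotation": [0,0,0],"translation": [0,0,0],"fingers": 90},
  ],
)

```text
time: 14.62
position: [0.5619, 0.1773, 0.142]
ee_rot: [3.142, 0.0, -2.76]
ft_force: [-0.1, 0.4, -0.3]
width: 0.077
finger_force: 0.0
```

>>> send_rows(
  commands=[
    {"rotation": [0,0,0],"translation": [0,0,-1],"fingers": 90},
    {"rotation": [0,0,0],"translation": [0,0,-2],"fingers": 90},
    {"rotation": [0,0,0],"translation": [0,0,-2],"fingers": 90},
    {"rotation": [0,0,0],"translation": [0,0,-3],"fingers": 90},
    {"rotation": [0,0,0],"translation": [0,0,-3],"fingers": 90},
    {"rotation": [0,0,0],"translation": [0,0,-3],"fingers": 90},
    {"rotation": [0,0,0],"translation": [0,0,-3],"fingers": 90},
    {"rotation": [0,0,0],"translation": [0,0,0],"fingers": 90},
    {"rotation": [0,0,0],"translation": [0,0,0],"fingers": 90},
  ],
)

```text
time: 15.75
position: [0.5618, 0.1773, 0.3124]
ee_rot: [-3.141, 0.0, -2.76]
ft_force: [0.6, -0.5, 0.6]
width: 0.0771
finger_force: 0.0
```

```bash
python3 - <<'E'
from h import *
s=arm.state();print(s["time"],s["position"],s["width"],s["ft_force"])
c=arm.calibration("side");p,d=arm.capture("side");P=pts(d,c);Z=np.where(d>0,P[...,2],0);near=np.hypot(P[...,0]-.56,P[...,1]-.178)
m=(Z>.083)&(Z<.098)&(near<.17);print("rim",rect(P[m]))
m=(Z>.125)&(Z<.142)&(near<.15);q=P[m];print("tray rim",rect(q))
A=np.c_[q[:,:2]-q[:,:2].mean(0),np.ones(len(q))];A=A[q[:,2]>.128];print("slopes,z",np.linalg.lstsq(A,q[q[:,2]>.128][:,2],rcond=None)[0])
cv2.imwrite("pics/s3.png",p[...,::-1])
E
```

```text
15.75 [0.56183209 0.17730829 0.31241718] 0.07708749350161419 [ 0.56261587 -0.5151865   0.60701884]
rim (array([562.1, 179.1]), array([241.9, 198.2]), 22.2, 4366)
tray rim (array([562.5, 178.4]), array([209.3, 141.1]), 22.0, 2384)
slopes,z [-0.00213239  0.00146543  0.13171221]
```

View pics/s3.png

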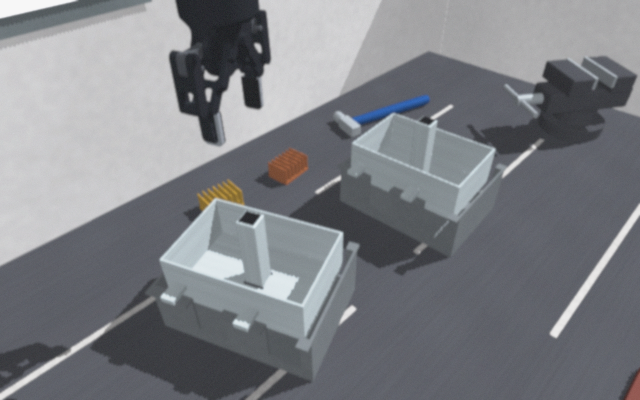

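The tray sits level on the ledges, with lugs visible at (170,300) and (243,323). It is centred within 1 mm and released, and the other pair is untouched.

```bash
python3 -c "
from rig import arm
print(arm.sign_off())"
```

```text
the job is handed in; nothing more can be done
None
```

The sunken tray was lifted out, turned half a turn and set down level on its bin's ledges, then released and handed in at about 16 s; the hand-in returned no verdict.

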